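# Feed a sign blank to the hidden back gauge and shut the guard

## Task

Slide the wooden sign blank along the bed of the marking jig, in under the hood, until you feel it come up against the hidden back gauge, and stop there: the gauge must not be shoved back more than a centimetre. Then press the open guard cover down until its catches hold it shut. Leave the other things on the table where they are.

Things in the scene. Friction and masses are not known exactly. Their poses are not given: they have to be found in the camera images.
- jig: Fixed marking jig: dark steel bed 410 mm long (x), 166 mm wide, with orange hood and head at its far end. Origin on the table; x is the feed direction, into the hood. Bed from x = -170 to +240 mm, top at z = 30 mm. Side rails, inner faces at y = +-41.5 mm, tops at z = 42 mm, guide the blank. Catch posts at x = -5 to 25 mm, |y| = 61 to 80 mm, 72 mm high, with spring balls that hold the cover down.
- hood_mouth (a point): Middle of the hood's slot, on the bed top at jig x = 90 mm, z = 30 mm. The slot is 22 mm high; the roof above it is at z = 62 mm, and from jig x = 150 mm on the head is 142 mm high. Out of sight inside is the adjustable back gauge, its place different each time: the blank's far edge meets it 10 to 70 mm beyond this point along the jig's x.
- blank: The sign blank, a loose flat wooden board 180 mm long (x), 80 mm wide (y), 12 mm thick, 0.12 to 0.21 kg, lying on the bed between the rails, its long side along the feed. Origin at the centre of its underside. It slides with about 1 to 2 N; its near edge is 90 mm from the origin at -x.
- gauge_nose (a joint): Light sprung nose of the hidden gauge (m): 0 when nothing touches it, 0.004 when pressed fully in; above 0.002 the blank is against the gauge. It takes about 0.2 N.
- gauge_slide (a joint): How far the hidden gauge has been shoved back along +x of the jig from its setting (m): 0 as set. It is clamped by friction and yields at about 12 N, with 0.025 m of travel.
- cover (a joint): Angle of the guard cover (rad): 0 shut (level), at the start 0.95 to 1.2 (open, leaning up and back over the hood). A weak spring lifts it part-way from the shut position unless the catches hold it; they snap below about 0.09 rad and need some 8 N at the free edge.
- cover_hinge (a point): Middle of the cover's hinge line, which runs along the jig's y axis at jig x = 90 mm, z = 53 mm.
- cover_edge (a point): Middle of the free edge of the cover, on its outer face (the upper face when shut). The cover is a grey panel 90 mm from hinge to free edge, 110 mm wide, 6 mm thick; when shut its top lies at z = 56 mm and it reaches from the hinge towards the near end of the bed.
- spray: Bystander: glass spray bottle with white pump head, 56 mm across, 183 mm high, upright. Origin at the centre of its foot.
- jar: Bystander: amber jar with white cap, 60 mm across, 75 mm high, upright. Origin at the centre of its foot.
- roller: Bystander: lint roller lying flat, 220 mm long (x), 108 mm wide at its roll, 50 mm high. Origin on the table under its neck, handle to -x.
Mind the look-alikes: they are no part of the job. Several things have the shape of the blank; the one meant has the colours described above.

How it is judged:
By the outcome, as a careful person would: the job done as asked, in the order asked, and still so for the second after the job is handed in, with the robot touching nothing.
It also fails if it takes over 56 s, if anything falls off the work surface, if the arm or the gripper's body presses on something with over 40 N, if the wrist force passes 120 N, or if a joint passes its speed limit or range.

## Robot

A 7-joint arm with a two-finger parallel gripper is mounted at the origin on the work surface. World frame = base frame: x ahead of the robot, y to its left, z up, the work surface at z = 0. Lengths are in m, angles in rad, forces in N, time in s.
With the tool pointing down it reaches from about 0.425 to 0.925 m from the base axis. Payload 6.8 kg.
Tool frame: the origin (TCP) lies between the finger pads; the fingertips stand r.tips_ahead ahead of it and the grasp point (between the pads) lies 5 mm behind it (r.tips_ahead is the distance from the TCP to the fingertips, in m); z points along the fingers, y is the line along which they close (so a half turn about z gives the same grasp; the last joint's range is limited). The gripper opens to 85 mm and grips with 20 to 120 N. Pads are 22 mm wide; open, the fingers measure 114 mm over their backs; the gripper's body (76 mm by 85 mm) begins 54 mm behind the grasp point. The pads swing forward as they close: fully open they stand 13 mm farther back than shut.
Start: joints at [-1.314, 0.477, 0.022, 1.555, -0.011, 1.109, -0.083], TCP at [0.241, 0.631, 0.245] pointing down, gripper open.
Joint ranges: [-2.96, 2.96], [-0.34, 2.1], [-1.41, 1.46], [0.24, 2.44], [-1.37, 4.51], [0.17, 1.92], [-2.96, 2.96]. Speed limits (rad/s): [2.39, 2.39, 3.14, 3.14, 3.14, 3.14, 3.14].

## Interface

Orientations are given as a rotation vector (axis times angle).
In Python, from bench import r gives the robot as it stands.
- The arm moves only by the tool move_arm, never from a script. Its argument "rows" is one flat list of numbers, 4 for each row, row after row: the shift along the tool's x, y, z in cm, then the turn about the tool's z in degrees. In form: [tx, ty, tz, twist, tx, ty, tz, twist, ...]. A call has 1 to 10 rows; each row is the pose to reach, as a shift and turn from the pose commanded when the call began, along the tool's axes at that moment; what a row does not reach only later rows make up. A row lasts 1/8 s, in which the tool goes at most 62.5 mm and 10.7 degrees, less where a joint would pass 70% of its speed; a pose out of reach is approached as far as the arm can. A call with a gripper value outside its range is refused whole. "fingers" is the opening, from 0 (shut) to 1 (fully open), set as the call begins (left out, the last holds). The fingers move at their own pace and stop on an object; "newtons" is the grip in N (left out, the last holds). Time passes only in rows, so rows that repeat a pose let the fingers close. It gives the time, the measured TCP pose, the force, the opening and the grip force at its end, in the units of the state.
- r.get_obs(): the state, without advancing time (a new reading comes with each control period).
- r.grab_frame(name): name is "scene" or "top" or "wrist"; returns the picture (400x640x3 uint8, blue, green, red); there is no depth.
- r.camera_params(name): a dict with "fx", "fy", "cx", "cy" (pixels), "world_from_camera" (4x4, takes a point from camera to world coordinates). Camera axes: x right, y down, z forward; pixel columns grow to the right and rows downward; lengths in m; the calibration is good to about 2 mm. A picture is of the moment at which its call begins: read the wrist's pose just before it. camera_params takes no time and is no camera call; for the wrist camera it gives the pose at the moment of the call.
- r.hand_in(): hands the job in; it is judged then, once.
The state is a dict: "clock": time; "joints": joint angles; "qvel": joint speeds; "tau": joint torques, N m; "tcp_pos": TCP position; "orientation": TCP orientation; "contact_force": force on the tool from outside, world axes, zero at the start; "moment": the same for the moment, N m; "grip_width": finger opening in m; "gripper_force": force on a finger pad.
Only numpy, scipy, OpenCV 4.12 (cv2) and the standard library are available. Lean on these libraries where they do the work, as an engineer would, in place of code of your own. Each camera call takes 0.05 s, during which the arm holds its last target. There are 200 camera calls.

## Working session

There is one attempt and no reset: what is moved stays moved. The work goes in short steps, Python scripts to look and compute and a tool call to move; the robot and the scene stay as the last step left them, time stands still between calls to the robot, and variables do not carry over. Pictures are saved under pics/ and viewed, at most 10 in all, crops included, and the job is handed in when it is done.

Besides the shell and the picture viewer there is one more tool, called after "Request:" as name(argument=value, ...) on one line, values as JSON. move_arm: Moves the arm, as the interface text tells. Its arguments: {"type":"object","properties":{"rows":{"type":"array"},"fingers":{"type":"number"},"newtons":{"type":"number"}},"required":["rows"]}

```bash
mkdir -p pics; ls; python3 - <<'E'
from bench import r
import cv2,numpy as np
for n in("scene","top"):
    cv2.imwrite(f"pics/{n}0.png",r.grab_frame(n)); p=r.camera_params(n); print(n,p["fx"],p["fy"],p["cx"],p["cy"]);print(np.round(p["world_from_camera"],4).tolist())
print(r.get_obs(),r.tips_ahead)
E
```

```text
pics
scene 466.69182288126075 466.69182288126075 315.3398147565132 199.19305888164408
[[0.3555, 0.5635, -0.7457, 1.4498], [0.9345, -0.23, 0.2717, -0.3155], [-0.0183, -0.7934, -0.6084, 0.8114], [0.0, 0.0, 0.0, 1.0]]
top 404.8790881683148 404.8790881683148 323.03306124588755 193.04916972258835
[[-0.0178, -0.9956, 0.0917, 0.4786], [-0.9998, 0.0166, -0.0142, 0.0073], [0.0126, -0.0919, -0.9957, 1.1507], [0.0, 0.0, 0.0, 1.0]]
{'clock': 0.1, 'joints': array([-1.31406496,  0.47773098,  0.02232423,  1.55636605, -0.0115235 ,
        1.10932556, -0.08310247]), 'qvel': array([-0.00043539, -0.0013055 , -0.00015772, -0.00343144,  0.00019721,
       -0.00095877,  0.00081918]), 'tau': array([ 5.51895500e-03, -5.97760785e+01,  1.61405571e+00, -2.81952381e+01,
        1.28359976e-02,  5.11366685e-03, -2.14502012e-05]), 'tcp_pos': array([0.24063924, 0.63008259, 0.2444078 ]), 'orientation': array([-5.69827692e-01, -3.08926293e+00,  2.65279441e-03]), 'contact_force': array([-0.29132472,  0.32992221,  0.68066336]), 'moment': array([ 0.02608372,  0.00672893, -0.0036849 ]), 'gripper_force': 0.0, 'grip_width': 0.08551251859155991} 0.014
```

View pics/scene0.png

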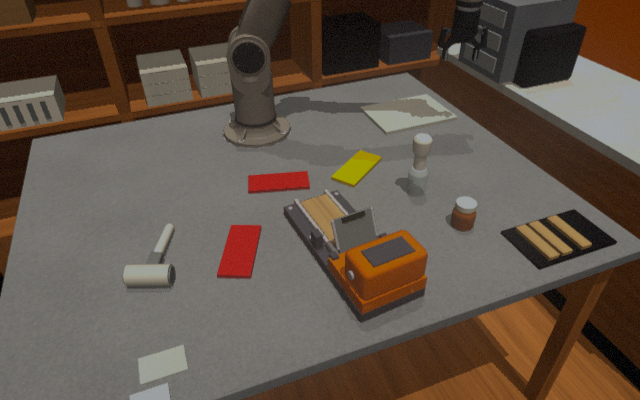

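View pics/top0.png

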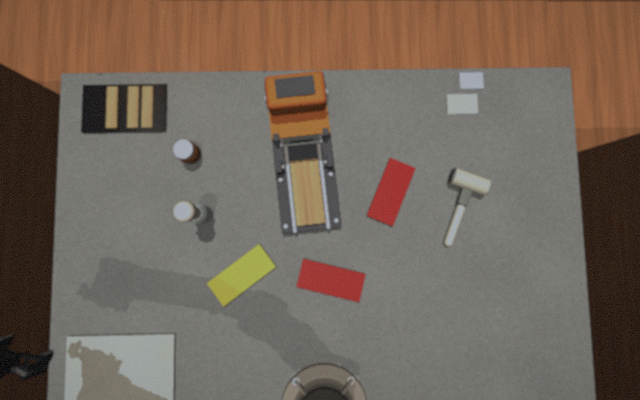

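The top view shows the jig from (308,233) at its near end to (296,80) at its head. The candidates are the wooden board on the bed at about (308,192), red boards at (391,191) and (331,280), a yellow board at (241,274), and wood strips on a black tray at (130,107). Only the board on the bed fits, since it is wood-coloured and lies between the rails. I'll confirm that in a crop.

```bash
cat > h.py <<'E'
import numpy as np,cv2
from bench import r
def ray(n,uv,z,p=None):
    p=p or r.camera_params(n); T=p["world_from_camera"]
    d=T[:3,:3]@np.array([(uv[0]-p["cx"])/p["fx"],(uv[1]-p["cy"])/p["fy"],1]); o=T[:3,3]
    return o+d*(z-o[2])/d[2]
def proj(n,X,p=None):
    p=p or r.camera_params(n); T=np.linalg.inv(p["world_from_camera"]); c=T[:3,:3]@X+T[:3,3]
    return np.array([p["fx"]*c[0]/c[2]+p["cx"],p["fy"]*c[1]/c[2]+p["cy"]])
E
python3 - <<'E'
from h import *
a=cv2.imread("pics/top0.png")[60:250,240:370]
b=cv2.imread("pics/scene0.png")[180:315,275:435]
a=cv2.resize(a,None,fx=3.1,fy=3.1,interpolation=cv2.INTER_CUBIC);b=cv2.resize(b,None,fx=2.4,fy=2.4,interpolation=cv2.INTER_CUBIC)
o=np.zeros((max(a.shape[0],b.shape[0]),a.shape[1]+b.shape[1],3),np.uint8);o[:a.shape[0],:a.shape[1]]=a;o[:b.shape[0],a.shape[1]:]=b
cv2.imwrite("pics/crop.png",np.clip(o*1.6,0,255).astype(np.uint8));print(o.shape)
E
```

```text
(589, 787, 3)
```

View pics/crop.png

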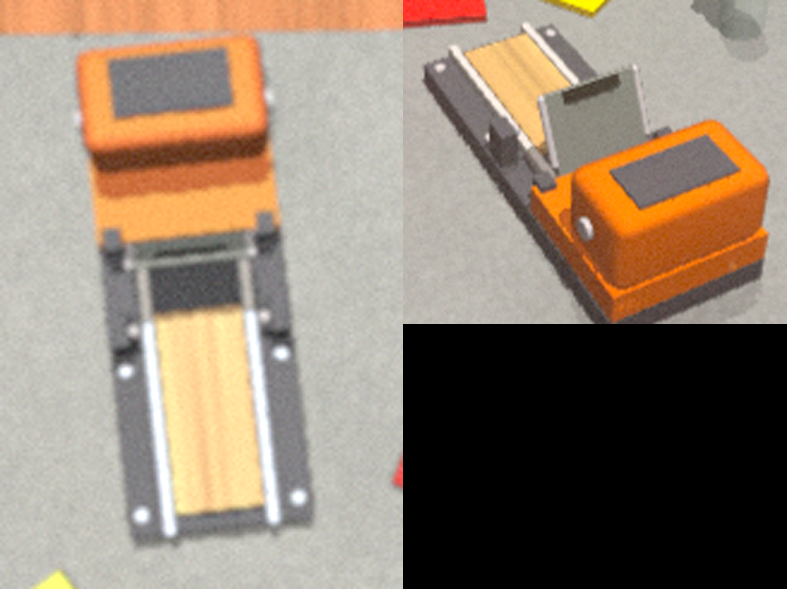

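The crop confirms it: a wood-coloured board between the white rails, with its near edge at about top pixel (312,225) and its far edge at (304,160). The cover stands open at about (297,140).

```bash
python3 - <<'E'
from h import *
c=lambda u,v:(240+u/3.1,60+v/3.1)
P=lambda u,v,z:ray("top",c(u,v),z)
im=cv2.imread("pics/top0.png");hsv=cv2.cvtColor(im,cv2.COLOR_BGR2HSV)
m=cv2.inRange(hsv,(12,70,90),(30,255,255));m[:, :280]=0;m[:,340:]=0;m[:160]=0;m[240:]=0
m=cv2.morphologyEx(m,cv2.MORPH_OPEN,np.ones((3,3)))
ct=max(cv2.findContours(m,0,2)[0],key=cv2.contourArea)
w=np.array([ray("top",p[0],.042)[:2] for p in ct],np.float32)
(cx,cy),s,a=cv2.minAreaRect(w);print("blank rect",cx,cy,s,a);print(cv2.boxPoints(((cx,cy),s,a)))
L,R=P(135,543,.03),P(312,522,.03);print("bed near corners",L,R,np.linalg.norm(L-R))
rl=[P(150,330,.042),P(170,533,.042)];rr=[P(250,320,.042),P(275,520,.042)]
for q in(rl,rr):
    d=q[0]-q[1];print("rail",q[1],q[0],np.degrees(np.arctan2(d[1],d[0])))
d=(L-R);print("yaw near edge",np.degrees(np.arctan2(-d[0],d[1])))
# far head corners bottom / hinge blocks
print("cover edge z?",[P(130,262,.056),P(255,243,.056)])
print("mouth strip",P(95,245,.062),P(280,232,.062))
E
```

```text
blank rect 0.5849326252937317 0.035441625863313675 (0.18047110736370087, 0.07695847004652023) 5.342687129974365
[[ 0.4915062   0.06535164]
 [ 0.49867198 -0.01127249]
 [ 0.67835903  0.00553161]
 [ 0.67119324  0.08215574]]
bed near corners [0.46732223 0.10194993 0.03      ] [ 0.4830847  -0.05554838  0.03      ] 0.1582851019486726
rail [0.47562957 0.07014871 0.042     ] [0.65610135 0.08590229 0.042     ] 4.988763864833561
rail [ 0.48536929 -0.02232708  0.042     ] [ 0.66371246 -0.00340032  0.042     ] 6.057870441127172
yaw near edge 5.715146491163469
cover edge z? [array([0.7149134 , 0.10197443, 0.056     ]), array([ 0.73035072, -0.00889423,  0.056     ])]
mouth strip [0.7292845  0.13210348 0.062     ] [ 0.73851742 -0.0310552   0.062     ]
```

```bash
cat >> h.py <<'E'
from scipy.spatial.transform import Rotation as Ro
yaw=np.radians(5.4); J=np.array([.6445,.0393,0]); JR=Ro.from_euler('z',yaw).as_matrix()
def tip():  # fingertip in jig mm
    o=r.get_obs(); R=Ro.from_rotvec(o["orientation"]).as_matrix()
    return o,R,JR.T@(o["tcp_pos"]+R[:,2]*r.tips_ahead-J)*1e3
def go(*t):  # shift in tool cm to bring the tip to jig point (mm)
    o,R,p=tip(); return np.round(R.T@JR@(np.array(t)-p)/10,2)
def st():
    o,R,p=tip(); print("t",round(o["clock"],2),"tip jig",p.round(1),"F jig",(JR.T@o["contact_force"]).round(2),"tool x yaw",np.degrees(np.arctan2(R[1,0],R[0,0])).round(2),"grip",round(o["grip_width"],3))
E
python3 - <<'E'
from h import *
st()
o,R,p=tip(); W=r.camera_params("wrist")["world_from_camera"]
print("cam in tool",R.T@(W[:3,3]-o["tcp_pos"]))
# cover edge: ray from scene cut with jig plane y=0
for n,uv in(("scene",(352.2,213.5)),):
    p=r.camera_params(n);T=p["world_from_camera"]
    a=JR.T@(T[:3,3]-J); d=JR.T@T[:3,:3]@np.array([(uv[0]-p["cx"])/p["fx"],(uv[1]-p["cy"])/p["fy"],1])
    e=(a-d*a[1]/d[1])*1e3; print("edge",e, "len",np.hypot(90-e[0],e[2]-53),"ang",np.arctan2(e[2]-53,90-e[0]))
for n,y in(("top",0),):
    for th in(.95,1.05,1.15,1.2): print(th,proj("top",J+JR@np.array([.09-.09*np.cos(th)+.003*np.sin(th),0,.053+.09*np.sin(th)+.003*np.cos(th)])))
print("shift above near edge",go(-200,0,180))
E
```

```text
t 0.1 tip jig [-346.5  626.1  230.4] F jig [-0.26  0.36  0.68] tool x yaw 159.1 grip 0.086
cam in tool [ 0.07307579  0.00020938 -0.12951437]
edge [ 59.82236954   0.         136.05632466] len 88.36878660019883 ang 1.222287680073064
0.95 [302.58330552 149.9656908 ]
1.05 [302.18996329 146.63732746]
1.15 [301.78828222 143.18860679]
1.2 [301.58585385 141.43216333]
shift above near edge [-40.88 -49.63   5.13]
```

Request:
move_arm(rows=[-4,-5,0,-3,-8,-10,0,-6,-12,-15,0,-9,-16,-20,0,-12,-20,-25,0,-15,-24,-30,0,-18,-28,-34,0,-21,-32,-39,0,-24,-36,-44,0,-26.3,-40,-49,2,-26.3], fingers=0, newtons=40)

```text
clock: 1.35
tcp_pos: [0.4377, 0.038, 0.229]
orientation: [-0.148, 3.135, 0.002]
contact_force: [1.2, 0.4, -0.2]
grip_width: -0.0003
gripper_force: 0.0
```

```bash
python3 - <<'E'
from h import *
st(); print(go(-175,0,60))
E
```

```text
t 1.35 tip jig [-206.    18.2  215. ] F jig [ 1.25  0.33 -0.24] tool x yaw -174.58 grip -0.0
[-3.05 -1.83 15.51]
```

Request:
move_arm(rows=[-1.5,-1,4,0,-3,-1.8,8,0,-3,-1.8,12,0,-3,-1.8,15,0,-3,-1.8,15,0,-3,-1.8,15,0])

```text
clock: 2.1
tcp_pos: [0.4686, 0.0247, 0.079]
orientation: [-0.148, 3.137, 0.0]
contact_force: [0.3, -0.8, 0.1]
grip_width: 0.0
gripper_force: 0.0
```

```bash
python3 - <<'E'
from h import *
cv2.imwrite("pics/w1.png",r.grab_frame("wrist")); st(); print(go(-170,0,35))
E
```

```text
t 2.15 tip jig [-176.     2.1   65.4] F jig [ 0.68 -1.08  0.02] tool x yaw -174.61 grip 0.0
[-0.6  -0.21  3.04]
```

View pics/w1.png

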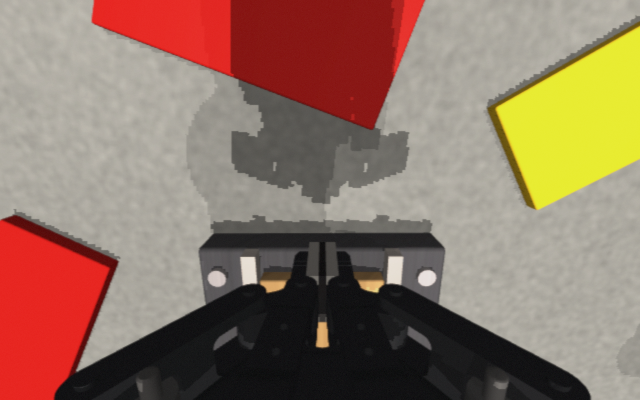

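The wrist view shows the shut fingers at (322,250). They are centred between the rails at u = 249 and 395, just short of the blank, whose near edge is at about v = 290. I'll lower the fingers and start pushing.

Request:
move_arm(rows=[0,-0.1,1.5,0,0,-0.2,3,0,0,-0.2,3,0,0,-0.2,3,0])

```text
clock: 2.65
tcp_pos: [0.4682, 0.0226, 0.048]
orientation: [0.147, -3.138, 0.0]
contact_force: [0.8, -0.2, -0.3]
grip_width: 0.0001
gripper_force: 0.0
```

```bash
python3 - <<'E'
from h import *
st()
E
```

```text
t 2.65 tip jig [-177.1   -0.    34. ] F jig [ 0.76 -0.29 -0.25] tool x yaw -174.62 grip 0.0
```

Request:
move_arm(rows=[-0.8,0,0,0,-1.6,0,0,0,-2.4,0,0,0,-3.2,0,0,0,-4,0,0,0,-4.8,0,0,0,-5.6,0,0,0,-6.4,0,0,0,-7,0,0,0,-7.3,0,0,0])

```text
clock: 3.9
tcp_pos: [0.5414, 0.0297, 0.0482]
orientation: [-0.148, 3.138, 0.0]
contact_force: [-1.0, 0.2, 1.5]
grip_width: -0.0
gripper_force: 0.9
```

```bash
python3 - <<'E'
from h import *
st()
cv2.imwrite("pics/t2.png",cv2.resize(r.grab_frame("top")[60:250,240:370],None,fx=3.1,fy=3.1,interpolation=cv2.INTER_CUBIC)); st()
E
```

```text
t 3.9 tip jig [-1.035e+02  1.000e-01  3.420e+01] F jig [-1.    0.26  1.53] tool x yaw -174.6 grip -0.0
t 3.95 tip jig [-1.033e+02  1.000e-01  3.420e+01] F jig [-0.64  0.19 -0.15] tool x yaw -174.6 grip 0.0
```

View pics/t2.png

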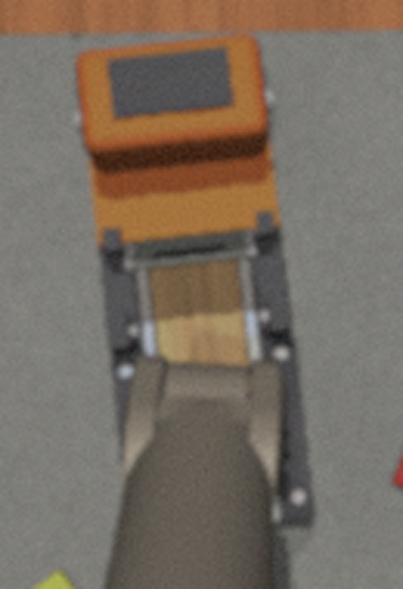

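The top view shows the blank now passing under the cover line at crop (200,262), into the hood, with the fingers behind it. Next I'll feel for the gauge in small steps.

Request:
move_arm(rows=[-0.15,0,0,0,-0.3,0,0,0,-0.45,0,0,0])

```text
clock: 4.32
tcp_pos: [0.5455, 0.03, 0.0482]
orientation: [-0.148, 3.138, 0.0]
contact_force: [-0.5, -1.1, 0.5]
grip_width: -0.0001
gripper_force: 0.4
```

Request:
move_arm(rows=[-0.15,0,0,0,-0.3,0,0,0,-0.45,0,0,0])

```text
clock: 4.7
tcp_pos: [0.55, 0.0304, 0.0482]
orientation: [0.148, -3.138, -0.0]
contact_force: [-0.7, -0.5, 0.6]
grip_width: 0.0002
gripper_force: 0.5
```

Request:
move_arm(rows=[-0.15,0,0,0,-0.3,0,0,0,-0.45,0,0,0])

```text
clock: 5.08
tcp_pos: [0.5546, 0.0309, 0.0482]
orientation: [-0.148, 3.138, 0.0]
contact_force: [-1.4, -0.2, -0.8]
grip_width: 0.0002
gripper_force: 0.5
```

Request:
move_arm(rows=[-0.15,0,0,0,-0.3,0,0,0,-0.45,0,0,0])

```text
clock: 5.45
tcp_pos: [0.559, 0.0313, 0.0482]
orientation: [0.148, -3.138, -0.0]
contact_force: [-1.3, 0.0, 0.3]
grip_width: 0.0
gripper_force: 0.5
```

Request:
move_arm(rows=[-0.15,0,0,0,-0.3,0,0,0,-0.45,0,0,0])

```text
clock: 5.82
tcp_pos: [0.5634, 0.0317, 0.0481]
orientation: [0.148, -3.138, 0.0]
contact_force: [-1.3, -0.5, 0.2]
grip_width: 0.0003
gripper_force: 0.5
```

Request:
move_arm(rows=[-0.15,0,0,0,-0.3,0,0,0,-0.45,0,0,0])

```text
clock: 6.2
tcp_pos: [0.5679, 0.0322, 0.0482]
orientation: [0.148, -3.138, -0.0]
contact_force: [-0.8, -0.2, 0.1]
grip_width: 0.0001
gripper_force: 0.5
```

Request:
move_arm(rows=[-0.15,0,0,0,-0.3,0,0,0,-0.45,0,0,0])

```text
clock: 6.58
tcp_pos: [0.5724, 0.0326, 0.0482]
orientation: [0.148, -3.138, -0.0]
contact_force: [-1.6, 0.1, 0.2]
grip_width: 0.0001
gripper_force: 0.5
```

Request:
move_arm(rows=[-0.15,0,0,0,-0.3,0,0,0,-0.45,0,0,0])

```text
clock: 6.95
tcp_pos: [0.5769, 0.033, 0.0482]
orientation: [-0.148, 3.138, 0.0]
contact_force: [-1.8, 0.4, -0.4]
grip_width: -0.0004
gripper_force: 0.6
```

Request:
move_arm(rows=[-0.15,0,0,0,-0.3,0,0,0,-0.45,0,0,0])

```text
clock: 7.32
tcp_pos: [0.5814, 0.0335, 0.0482]
orientation: [0.148, -3.138, -0.0]
contact_force: [-1.0, 0.6, 0.1]
grip_width: -0.0005
gripper_force: 0.6
```

Request:
move_arm(rows=[-0.15,0,0,0,-0.3,0,0,0,-0.45,0,0,0])

```text
clock: 7.7
tcp_pos: [0.5858, 0.0338, 0.0482]
orientation: [0.148, -3.138, -0.0]
contact_force: [-1.4, -0.7, 0.1]
grip_width: 0.0001
gripper_force: 0.6
```

Request:
move_arm(rows=[-0.15,0,0,0,-0.3,0,0,0,-0.45,0,0,0])

```text
clock: 8.07
tcp_pos: [0.5903, 0.0342, 0.0482]
orientation: [0.148, -3.138, -0.0]
contact_force: [-1.0, -0.4, 1.2]
grip_width: 0.0
gripper_force: 0.6
```

Request:
move_arm(rows=[-0.15,0,0,0,-0.3,0,0,0,-0.45,0,0,0])

```text
clock: 8.45
tcp_pos: [0.5948, 0.0347, 0.0482]
orientation: [-0.148, 3.138, 0.0]
contact_force: [-1.0, -0.2, -0.0]
grip_width: 0.0003
gripper_force: 0.7
```

Request:
move_arm(rows=[-0.15,0,0,0,-0.3,0,0,0,-0.45,0,0,0])

```text
clock: 8.82
tcp_pos: [0.5992, 0.0351, 0.0482]
orientation: [0.148, -3.138, 0.0]
contact_force: [-2.0, -0.5, 0.1]
grip_width: 0.0002
gripper_force: 0.9
```

Request:
move_arm(rows=[-0.1,0,0,0,-0.2,0,0,0,-0.2,0,0,0])

```text
clock: 9.2
tcp_pos: [0.6007, 0.0352, 0.0481]
orientation: [0.148, -3.137, -0.0]
contact_force: [-4.8, -0.2, 3.6]
grip_width: 0.0
gripper_force: 2.2
```

Request:
move_arm(rows=[-0.05,0,0,0,-0.05,0,0,0])

```text
clock: 9.45
tcp_pos: [0.6008, 0.0352, 0.0481]
orientation: [0.148, -3.136, -0.0]
contact_force: [-6.9, -0.7, 4.2]
grip_width: 0.0002
gripper_force: 2.8
```

The force rose to 6.9 N with almost no travel, so the blank is against the gauge. I'll back off, rise, and go over behind the cover.

Request:
move_arm(rows=[0.3,0,0,0,1,0,0,0,2,0,0,0,2,0,-4,0,2,0,-9,0,2,0,-15,0,2,0,-15,0])

```text
clock: 10.32
tcp_pos: [0.5846, 0.0334, 0.2031]
orientation: [-0.147, 3.128, 0.003]
contact_force: [0.5, -0.4, -0.5]
grip_width: -0.0002
gripper_force: 0.0
```

```bash
python3 - <<'E'
from h import *
st(); print(go(93,0,180))
a=cv2.resize(r.grab_frame("scene")[170:320,260:440],None,fx=3.5,fy=3.5,interpolation=cv2.INTER_CUBIC)
cv2.imwrite("pics/s3.png",a)
E
```

```text
t 10.32 tip jig [-60.1  -0.2 189.1] F jig [ 0.44 -0.42 -0.5 ] tool x yaw -174.63 grip -0.0
[-15.3    0.02   1.06]
```

View pics/s3.png

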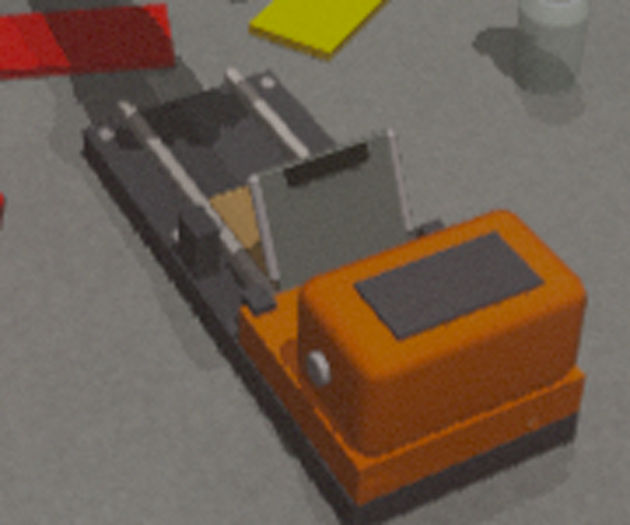

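The blank sits in the hood with its near edge at crop (235,215). The cover is still open, with its free edge from (255,175) to (392,132). I'll go over it, then down between the cover and the head.

Request:
move_arm(rows=[-4,0,0,0,-8,0,0,0,-12,0,0,0,-15.5,0,0,0,-15.5,0,0,0,-15.5,0,2,0,-15.5,0,5,0,-15.5,0,7.4,0,-15.5,0,7.4,0])

```text
clock: 11.5
tcp_pos: [0.7326, 0.0479, 0.1204]
orientation: [0.147, -3.131, 0.0]
contact_force: [0.4, -0.3, 0.8]
grip_width: -0.0001
gripper_force: 0.0
```

```bash
python3 - <<'E'
from h import *
st()
for p in((65,115),(45,106),(30,92),(20,75),(15,62),(15,54)): print(p,go(p[0],0,p[1]))
E
```

```text
t 11.5 tip jig [ 88.5   0.3 106.4] F jig [ 0.4  -0.33  0.79] tool x yaw -174.61 grip -0.0
(65, 115) [ 2.35 -0.03 -0.85]
(45, 106) [ 4.35 -0.03  0.07]
(30, 92) [ 5.84 -0.03  1.48]
(20, 75) [ 6.82 -0.03  3.18]
(15, 62) [ 7.31 -0.03  4.49]
(15, 54) [ 7.31 -0.03  5.29]
```

Request:
move_arm(rows=[1,0,-0.2,0,2,0,-0.4,0,3,0,-0.3,0,4,0,0.3,0,4.9,0,0.9,0,5.7,0,1.8,0,6.4,0,2.8,0,6.9,0,4,0,6.9,0,4,0])

```text
clock: 12.62
tcp_pos: [0.6665, 0.0415, 0.083]
orientation: [0.148, -3.136, 0.0]
contact_force: [-0.5, -0.2, 0.1]
grip_width: 0.0002
gripper_force: 0.2
```

```bash
python3 - <<'E'
from h import *
st(); print(go(17,0,56))
a=cv2.resize(r.grab_frame("scene")[130:320,260:440],None,fx=3,fy=3,interpolation=cv2.INTER_CUBIC)
cv2.imwrite("pics/s4.png",a)
E
```

```text
t 12.62 tip jig [22.1  0.1 69. ] F jig [-0.54 -0.16  0.14] tool x yaw -174.6 grip 0.0
[ 0.51 -0.01  1.3 ]
```

View pics/s4.png

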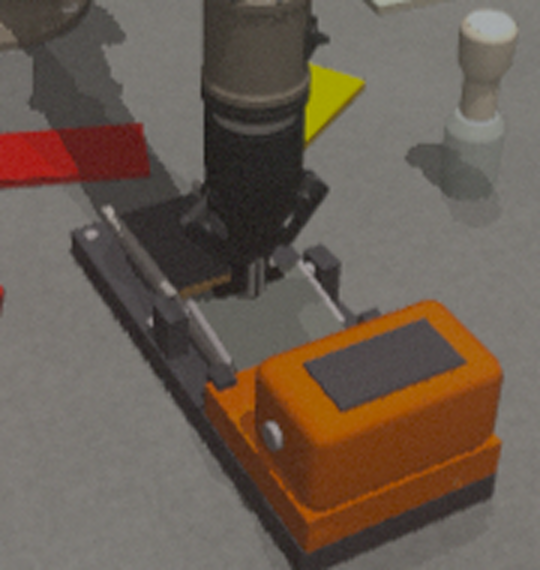

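The cover is down under the fingertips at about (255,295) and almost level. Now I'll press it shut.

Request:
move_arm(rows=[0.2,0,0.4,0,0.4,0,0.8,0,0.4,0,1.1,0,0.4,0,1.3,0,0.4,0,1.3,0])

```text
clock: 13.3
tcp_pos: [0.6627, 0.0411, 0.0705]
orientation: [0.148, -3.136, 0.0]
contact_force: [-0.1, -1.0, 0.3]
grip_width: 0.0002
gripper_force: 0.3
```

```bash
python3 - <<'E'
from h import *
st()
E
```

```text
t 13.3 tip jig [18.2  0.1 56.5] F jig [-0.17 -1.01  0.26] tool x yaw -174.6 grip 0.0
```

Request:
move_arm(rows=[0,0,0.1,0,0,0,0.2,0,0,0,0.2,0])

```text
clock: 13.68
tcp_pos: [0.6627, 0.0411, 0.07]
orientation: [0.148, -3.137, -0.001]
contact_force: [-4.2, -0.2, 9.6]
grip_width: -0.0002
gripper_force: 4.9
```

Request:
move_arm(rows=[0,0,0.15,0,0,0,0.15,0])

```text
clock: 13.92
tcp_pos: [0.6628, 0.0411, 0.0697]
orientation: [0.147, -3.137, -0.001]
contact_force: [-7.8, 0.2, 19.0]
grip_width: -0.0003
gripper_force: 9.6
```

Request:
move_arm(rows=[0,0,-0.5,0,0,0,-1.5,0,0,0,-6,0,0,0,-12,0,4,0,-15,0,10,0,-15,0,16,0,-15,0,16,0,-15,0])

```text
clock: 14.92
tcp_pos: [0.4986, 0.0251, 0.2168]
orientation: [0.146, -3.133, -0.002]
contact_force: [0.6, -0.1, -0.3]
grip_width: 0.0002
gripper_force: 0.0
```

```bash
python3 - <<'E'
from h import *
st()
a=cv2.resize(r.grab_frame("scene")[150:320,150:490],None,fx=2.3,fy=2.3,interpolation=cv2.INTER_CUBIC)
cv2.imwrite("pics/s5.png",a)
E
```

```text
t 14.93 tip jig [-146.6   -0.4  202.8] F jig [ 0.55 -0.17 -0.3 ] tool x yaw -174.65 grip 0.0
```

View pics/s5.png

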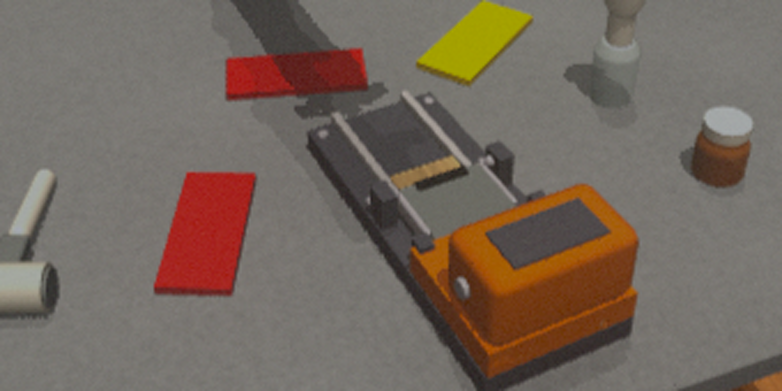

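The cover lies flat and stays shut at about (460,195). The blank's near end shows in front of it at (425,172), and the other things have not moved.

```bash
python3 -c "
from bench import r
print(r.hand_in())"
```

```text
the job is handed in; nothing more can be done
None
```

I slid the blank up against the hidden gauge, stopping at about 7 N (it yields at about 12 N), pressed the cover down until it stayed shut, and handed the job in at about 15 s; the judge's result was not shown.

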